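# Lay the slide box down in the specimen tray

## Task

In the white enamel tray a wooden slide box stands on end. Without gripping or lifting it, push it over with your fingertips, away from the robot, so that it lies flat on its back with the label side up, then push it along until its top end sits squarely against the tray's far rim. Leave the jar, the glass dish and the beaker where they are.

Things in the scene. Friction and masses are not known exactly. Their poses are not given: they have to be found in the camera images.
- tray: white enamelled tray with blue rim, fixed, 280 (x) by 480 (y) by 25 mm high overall; walls 6 mm thick, floor surface 4 mm above the bench. Origin: centre of its underside, on the bench. Its x axis points away from the robot (turned at most 0.15 rad): the inner face of the far rim is the plane x = +134 mm in its frame, of the near one x = -134 mm
- slide_box: plain brown wooden box, loose, about 0.3 kg, standing on end in the tray's left or right half: 44 mm thick (x), 84 mm wide (y), 110 mm tall (z). Origin: centre of the end it stands on at the start. Its -x face, towards the robot, is the label side (flat brass label holder and clasp); the +x face is the plain back. Laid on its back, its x axis points down and its z axis away from the robot
- corner_left (a point): left (+y) corner of the box's top end on its back face: at (22, 42, 110) mm in the box's frame; both such corners touch the far rim when the box is in place
- corner_right (a point): right (-y) corner of the box's top end on its back face: at (22, -42, 110) mm in the box's frame
- box_middle (a point): centre of the slide box, 55 mm along its z axis from its origin
- jar: bystander: amber glass jar with white cap, 64 mm across, 115 mm tall, standing in the other half of the tray. Origin: centre of its underside
- dish: bystander: flat closed glass dish, 72 mm across, 18 mm high, lying at the middle of the tray's near side. Origin: centre of its underside
- beaker: bystander: empty glass beaker, 72 mm across, 95 mm tall, on the bench to the left of the tray. Origin: centre of its underside
There are look-alikes about, which are no part of the job. Several things look just like the slide_box: the one meant starts farthest to the robot's left.

How it is judged:
On the way:
1. the slide box lies on its back, label side up (angle between slide_box's own x axis and vertical above 3.05 rad), for 0.2 s.
At the end, for the whole second after the job is handed in: the slide box lies flat on its back on the tray floor (label side up, within 5 degrees), both corners of its top end within 7 mm of the inner face of the far rim, and it is at rest (angle between slide_box's own x axis and vertical above 3.05 rad and x of corner_left in the frame of tray between 0.127 and 0.138 m and x of corner_right in the frame of tray between 0.127 and 0.138 m and height (world z) of box_middle below 0.032 m and linear speed of slide_box below 0.01 m/s); the robot touches nothing.
It fails at once if the slide box is lifted off the tray floor (height (world z) of box_middle above 0.078 m or height (world z) of slide_box above 0.055 m).
It fails at once if the jar is moved more than 20 mm or tipped (distance of jar from where it was at the start of the episode above 0.02 m or angle between jar's own z axis and vertical above 0.3 rad).
It fails at once if the dish is moved more than 20 mm or tipped (distance of dish from where it was at the start of the episode above 0.02 m or angle between dish's own z axis and vertical above 0.3 rad).
It fails at once if the beaker is moved more than 20 mm or tipped (distance of beaker from where it was at the start of the episode above 0.02 m or angle between beaker's own z axis and vertical above 0.3 rad).
It also fails if it takes over 58 s, if anything falls off the work surface, if the arm or the gripper's body presses on something with over 40 N, if the wrist force passes 120 N, or if a joint passes its speed limit or range.

## Robot

A 6-joint arm with a two-finger parallel gripper is mounted at the origin on the work surface. World frame = base frame: x ahead of the robot, y to its left, z up, the work surface at z = 0. Lengths are in m, angles in rad, forces in N, time in s.
With the tool pointing down it reaches from about 0.225 to 0.875 m from the base axis. Payload 3.4 kg.
Tool frame: the origin (TCP) lies at the centre of the arm's flange, where the gripper is bolted on; the fingertips stand manip.tcp_to_tips ahead of it and the grasp point (between the pads) lies 155 mm ahead of it (manip.tcp_to_tips is the distance from the TCP to the fingertips, in m); z points along the fingers, y is the line along which they close (so a half turn about z gives the same grasp; the last joint's range is limited). The gripper opens to 85 mm and grips with 20 to 120 N. Pads are 22 mm wide; open, the fingers measure 114 mm over their backs; the gripper's body (76 mm by 85 mm) begins 54 mm behind the grasp point. The pads swing forward as they close: fully open they stand 13 mm farther back than shut.
Start: joints at [-1.311, 0.276, 1.505, -0, 1.361, -0.121], TCP at [0.214, -0.534, 0.405] pointing down, gripper open.
Joint ranges: [-2.89, 2.89], [-0.75, 2.08], [0.22, 2.7], [-1.18, 4.32], [0.11, 2.71], [-2.7, 2.7]. Speed limits (rad/s): [2.57, 2.57, 3.14, 3.14, 3.14, 3.14].

## Interface

Orientations are given as a unit quaternion [w, x, y, z].
In Python, from rig import sensors, imaging, manip gives the robot as it stands. The module is installed in compiled form; this text tells all that it offers.
- The arm moves only by the tool jog_arm, never from a script. Its argument "plan" is a list of rows, each an object of numbers: "dx", "dy", "dz": the shift along the tool's x, y, z in mm; "ax", "ay", "az": the turn, a rotation vector about the tool's x, y, z in units of 6 degrees (1.0 is 6 degrees); "grip": the closure, from 0 (fully open) to 1 (shut). A call has 1 to 20 rows; each row shifts and turns the commanded pose from where the row before left it, along the tool's axes as they then stand; what a row does not reach is not made up. A row lasts 1/12 s, in which the tool goes at most 41.7 mm and 7.16 degrees, less where a joint would pass 70% of its speed; a pose out of reach is approached as far as the arm can. A call is refused whole if a number of a shift passes 41.7 or a number of a turn 1, either way. A call with a gripper value outside its range is refused whole. The fingers move at their own pace and stop on an object; "grip_force" is the grip in N (left out, the last holds). Time passes only in rows, so rows that do not move let the fingers close. It gives the time, the measured TCP pose, the force, the opening and the grip force at its end, in the units of the state.
- sensors.get_state(): the state, without advancing time (a new reading comes with each control period).
- imaging.get_image(name): name is "scene" or "top"; returns a dict with "image" (384x512x3 uint8, red, green, blue), "K" (3x3 intrinsics, pixels), "extrinsics" (4x4, takes a point from world to camera coordinates). Camera axes: x right, y up, looking along -z (the intrinsics and any distortion apply to the point x, -y, -z); pixel columns grow to the right and rows downward; lengths in m; the calibration is good to about 2 mm. A picture is of the moment at which its call begins. There is no depth.
- manip.sign_off(): hands the job in; it is judged then, once.
The state is a dict: "clock": time; "qpos": joint angles; "qd": joint speeds; "effort": joint torques, N m; "position": TCP position; "ee_rot": TCP orientation; "contact_force": force on the tool from outside, world axes, zero at the start; "moment": the same for the moment, N m; "width": finger opening in m; "gripper_force": force on a finger pad.
Only numpy, scipy, OpenCV 4.12 (cv2) and the standard library are available. Lean on these libraries where they do the work, as an engineer would, in place of code of your own. Each camera call takes 0.05 s, during which the arm holds its last target. There are 200 camera calls.

## Working session

There is one attempt and no reset: what is moved stays moved. The work goes in short steps, Python scripts to look and compute and a tool call to move; the robot and the scene stay as the last step left them, time stands still between calls to the robot, and variables do not carry over. Pictures are saved under pics/ and viewed, at most 10 in all, crops included, and the job is handed in when it is done.

Besides the shell and the picture viewer there is one more tool, called after ">>>" as name([rows], argument=value, ...), one row to a line, values as JSON. jog_arm: Moves the arm, as the interface text tells. Its arguments: {"type":"object","properties":{"plan":{"type":"array"},"grip_force":{"type":"number"}},"required":["plan"]}

```bash
mkdir -p pics; cat > h.py <<'E'
import numpy as np,cv2
from rig import sensors,imaging,manip
def cam(n):
    d=imaging.get_image(n); return d["image"],np.array(d["K"]),np.array(d["extrinsics"])
def ray(K,E,u,v):
    d=np.linalg.inv(K)@[u,v,1]; d=np.array([d[0],-d[1],-d[2]])
    R=E[:3,:3];c=-R.T@E[:3,3]; return c,R.T@d
def onz(K,E,u,v,z):
    c,d=ray(K,E,u,v); return c+d*(z-c[2])/d[2]
def proj(K,E,p):
    q=E[:3,:3]@p+E[:3,3]; q=K@[q[0],-q[1],-q[2]]; return q[:2]/q[2]
E
python3 - <<'E'
from h import *
for n in("top","scene"):
    i,K,E=cam(n); np.savez(n,i=i,K=K,E=E); cv2.imwrite(f"pics/{n}0.png",cv2.cvtColor(i,cv2.COLOR_RGB2BGR)); print(n,K.tolist(),np.round(E,3).tolist())
print(manip.tcp_to_tips,sensors.get_state())
E
```

```text
top [[435.34540764820514, 0.0, 259.2479028983131], [0.0, 435.34540764820514, 191.50036800100776], [0.0, 0.0, 1.0]] [[-0.012, -1.0, 0.012, 0.016], [0.985, -0.01, 0.173, -0.545], [-0.173, 0.014, 0.985, -1.526], [0.0, 0.0, 0.0, 1.0]]
scene [[353.1672328414476, 0.0, 255.97784265191123], [0.0, 353.1672328414476, 188.4592607484702], [0.0, 0.0, 1.0]] [[0.84, 0.542, 0.002, -0.439], [-0.456, 0.704, 0.544, 0.179], [0.293, -0.458, 0.839, -1.458], [0.0, 0.0, 0.0, 1.0]]
0.1734 {'clock': 0.1, 'qpos': array([-1.31098965e+00,  2.76524049e-01,  1.50602364e+00, -6.74829174e-06,
        1.36072155e+00, -1.21008641e-01]), 'qd': array([-3.24938588e-05, -1.99882302e-04, -3.17042183e-03, -6.96627259e-04,
       -2.26036830e-04, -2.84039698e-04]), 'effort': array([ 9.48617635e-04, -4.17697620e+01, -2.46406388e+01, -1.36675594e-04,
        5.81974920e-03, -1.22672509e-05]), 'position': array([ 0.21365227, -0.53361867,  0.40392356]), 'ee_rot': array([-8.36045810e-04,  9.81926685e-01,  1.89259829e-01, -6.14214216e-05]), 'contact_force': array([ 0.53334885, -0.01861429,  0.83302769]), 'moment': array([-0.06711999,  0.02083578, -0.01153877]), 'gripper_force': 0.0, 'width': 0.0850756986252003}
```

View pics/top0.png

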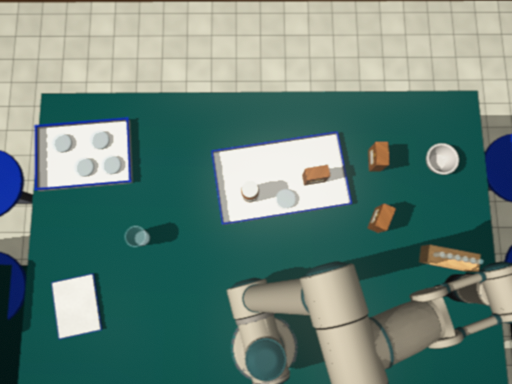

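View pics/scene0.png

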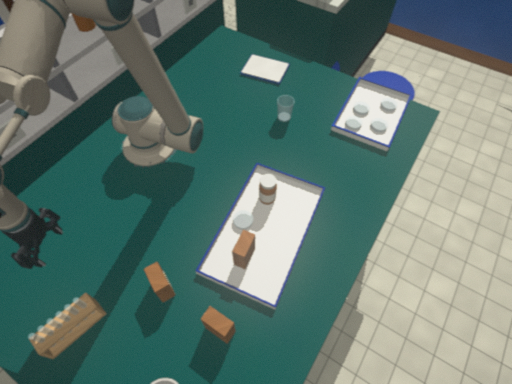

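Candidates in the top view are the box in the tray (316,174), one outside at (379,155) and one at (381,217). The tray box is farthest left and the only one in the tray, so I choose it. The jar is at (250,190), the dish at (287,199) and the beaker at (137,237). Next I check it in a crop and measure.

```bash
cat > meas.py <<'E'
from h import *
def tray(i,K,E):
    h=cv2.cvtColor(i,cv2.COLOR_RGB2HSV)
    m=cv2.inRange(h,(110,110,60),(130,255,255)); m[:,:200]=0; m[:,365:]=0; m[:120]=0;m[235:]=0
    v,u=np.nonzero(m); P=np.array([onz(K,E,a,b,.025)[:2] for a,b in zip(u,v)],np.float32)
    r=cv2.minAreaRect(P); b=cv2.boxPoints(r); return r,b
def brown(i):
    h=cv2.cvtColor(i,cv2.COLOR_RGB2HSV)
    return cv2.inRange(h,(3,110,50),(17,255,255))
E
python3 - <<'E'
from meas import *
d=np.load("top.npz");i,K,E=d["i"],d["K"],d["E"]
r,b=tray(i,K,E);print("tray",r,b.tolist())
m=brown(i);m[:,:285]=0;m[:,345:]=0
c=max(cv2.findContours(m,0,1)[0],key=cv2.contourArea);print(cv2.boundingRect(c))
a=cv2.approxPolyDP(c,2,True)[:,0];print(a.tolist())
for z in(.114,.004):print(z,[np.round(onz(K,E,*p,z)[:2],3).tolist() for p in a])
for n,u,v in(("dish",287,199),("jar",250,190)):print(n,onz(K,E,u,v,.02))
s=np.load("scene.npz")["i"]
A=cv2.resize(i[130:230,210:360],None,fx=5,fy=5,interpolation=2);B=cv2.resize(s[220:280,210:285],None,fx=4,fy=4,interpolation=2)
cv2.imwrite("pics/c1.png",cv2.cvtColor(A,4));cv2.imwrite("pics/c2.png",cv2.cvtColor(B,4))
E
```

```text
tray ((0.6041292548179626, -0.07112172245979309), (0.28078001737594604, 0.4811685383319855), 8.464495658874512) [[0.4298553466796875, 0.1461770087480545], [0.5006816387176514, -0.32975029945373535], [0.7784031629562378, -0.2884204387664795], [0.7075768709182739, 0.18750685453414917]]
(303, 166, 27, 18)
[[327, 166], [306, 169], [303, 175], [305, 183], [306, 180], [327, 177]]
0.114 [[0.622, -0.228], [0.612, -0.154], [0.59, -0.143], [0.562, -0.149], [0.572, -0.152], [0.582, -0.226]]
0.004 [[0.648, -0.247], [0.637, -0.167], [0.614, -0.155], [0.583, -0.162], [0.595, -0.166], [0.605, -0.245]]
dish [ 0.52098653 -0.09211584  0.02      ]
jar [0.55588624 0.04337312 0.02      ]
```

View pics/c1.png

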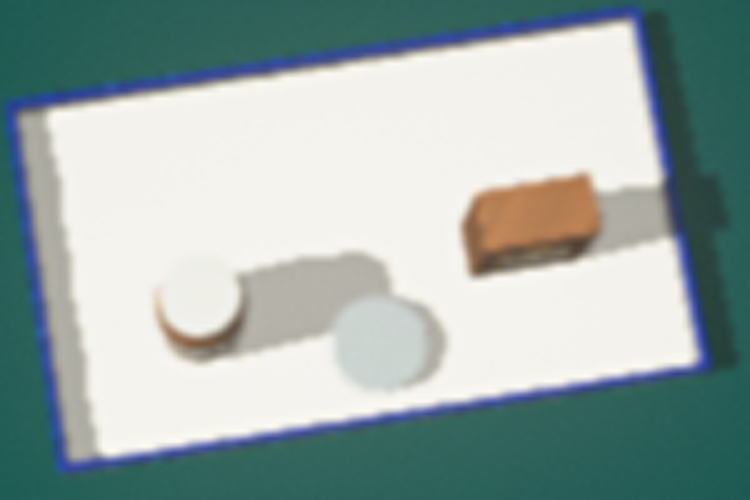

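The crop shows the tray box upright, its brass label strip facing the robot (front edge about crop (478,245)–(597,232)) and nearly aligned with the tray. Box centre is about (0.597,-0.190). Now turning to the tray yaw and moving behind the box, fingers half closed.

>>> jog_arm([
  {"az": 0.74,"grip": 0.5},
  {"az": 0.74,"grip": 0.5},
  {"az": 0.74,"grip": 0.5},
  {"dx": 23.6,"dy": -18.9,"grip": 0.5},
  {"dx": 23.6,"dy": -18.9,"grip": 0.5},
  {"dx": 23.6,"dy": -18.9,"grip": 0.5},
  {"dx": 23.6,"dy": -18.9,"grip": 0.5},
  {"dx": 23.6,"dy": -18.9,"grip": 0.5},
  {"dx": 23.6,"dy": -18.9,"grip": 0.5},
  {"dx": 23.6,"dy": -18.9,"grip": 0.5},
  {"dx": 23.6,"dy": -18.9,"grip": 0.5},
  {"dx": 23.6,"dy": -18.9,"grip": 0.5},
  {"dx": 23.6,"dy": -18.9,"grip": 0.5},
  {"dx": 23.6,"dy": -18.9,"grip": 0.5},
  {"dx": 23.6,"dy": -18.9,"grip": 0.5},
  {"dx": 23.6,"dy": -18.9,"grip": 0.5},
  {"dx": 23.6,"dy": -18.9,"grip": 0.5},
  {"dx": 23.6,"dy": -18.9,"grip": 0.5},
])

```text
$.plan[0]: bad value
```

>>> jog_arm([
  {"dx": 0,"dy": 0,"dz": 0,"ax": 0,"ay": 0,"az": 0.74,"grip": 0.5},
  {"dx": 0,"dy": 0,"dz": 0,"ax": 0,"ay": 0,"az": 0.74,"grip": 0.5},
  {"dx": 0,"dy": 0,"dz": 0,"ax": 0,"ay": 0,"az": 0.74,"grip": 0.5},
  {"dx": 24,"dy": -19,"dz": 0,"ax": 0,"ay": 0,"az": 0,"grip": 0.5},
  {"dx": 24,"dy": -19,"dz": 0,"ax": 0,"ay": 0,"az": 0,"grip": 0.5},
  {"dx": 24,"dy": -19,"dz": 0,"ax": 0,"ay": 0,"az": 0,"grip": 0.5},
  {"dx": 24,"dy": -19,"dz": 0,"ax": 0,"ay": 0,"az": 0,"grip": 0.5},
  {"dx": 24,"dy": -19,"dz": 0,"ax": 0,"ay": 0,"az": 0,"grip": 0.5},
  {"dx": 24,"dy": -19,"dz": 0,"ax": 0,"ay": 0,"az": 0,"grip": 0.5},
  {"dx": 24,"dy": -19,"dz": 0,"ax": 0,"ay": 0,"az": 0,"grip": 0.5},
  {"dx": 24,"dy": -19,"dz": 0,"ax": 0,"ay": 0,"az": 0,"grip": 0.5},
  {"dx": 24,"dy": -19,"dz": 0,"ax": 0,"ay": 0,"az": 0,"grip": 0.5},
  {"dx": 24,"dy": -19,"dz": 0,"ax": 0,"ay": 0,"az": 0,"grip": 0.5},
  {"dx": 24,"dy": -19,"dz": 0,"ax": 0,"ay": 0,"az": 0,"grip": 0.5},
  {"dx": 24,"dy": -19,"dz": 0,"ax": 0,"ay": 0,"az": 0,"grip": 0.5},
  {"dx": 24,"dy": -19,"dz": 0,"ax": 0,"ay": 0,"az": 0,"grip": 0.5},
  {"dx": 24,"dy": -19,"dz": 0,"ax": 0,"ay": 0,"az": 0,"grip": 0.5},
])

```text
clock: 1.52
position: [0.5074, -0.2197, 0.4043]
ee_rot: [-0.0, 0.997, 0.074, -0.0]
contact_force: [0.1, -0.2, 0.2]
width: 0.0432
gripper_force: 0.0
```

>>> jog_arm([
  {"dx": 0,"dy": -16,"dz": 16,"ax": 0,"ay": 0,"az": 0,"grip": 0.5},
  {"dx": 0,"dy": 0,"dz": 30,"ax": 0,"ay": 0,"az": 0,"grip": 0.5},
  {"dx": 0,"dy": 0,"dz": 30,"ax": 0,"ay": 0,"az": 0,"grip": 0.5},
  {"dx": 0,"dy": 0,"dz": 30,"ax": 0,"ay": 0,"az": 0,"grip": 0.5},
  {"dx": 0,"dy": 0,"dz": 30,"ax": 0,"ay": 0,"az": 0,"grip": 0.5},
  {"dx": 0,"dy": 0,"dz": 0,"ax": 0,"ay": 0,"az": 0,"grip": 0.5},
])

```text
clock: 2.02
position: [0.502, -0.2038, 0.2631]
ee_rot: [-0.003, 0.997, 0.074, -0.005]
contact_force: [-1.4, 1.0, 0.2]
width: 0.0426
gripper_force: 0.0
```

```bash
python3 - <<'E'
from h import *
i,K,E=cam("scene");s=i[140:330,150:350]
cv2.imwrite("pics/s1.png",cv2.cvtColor(cv2.resize(s,None,fx=3,fy=3,interpolation=2),4))
E
```

```text
(no output)
```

View pics/s1.png

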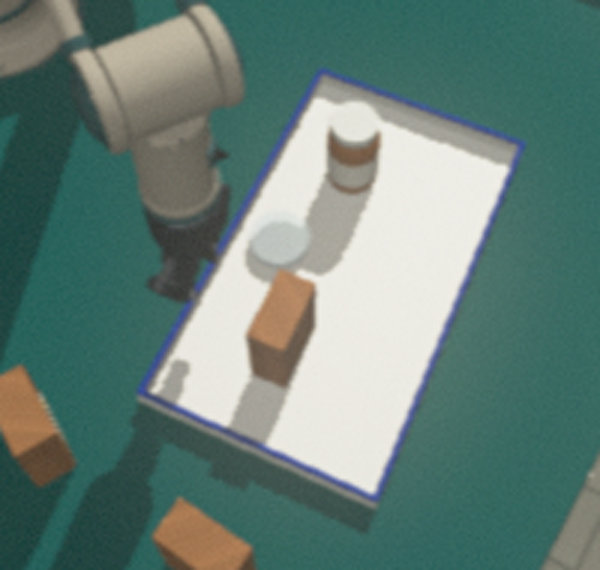

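The gripper is behind the label face (tips at crop (175,290)), with the box at (280,330), clear of the dish. Advancing to contact.

>>> jog_arm([
  {"dx": 11,"dy": 0,"dz": -4,"ax": 0,"ay": 0,"az": 0,"grip": 0.5},
  {"dx": 11,"dy": 0,"dz": 0,"ax": 0,"ay": 0,"az": 0,"grip": 0.5},
  {"dx": 11,"dy": 0,"dz": 0,"ax": 0,"ay": 0,"az": 0,"grip": 0.5},
  {"dx": 11,"dy": 0,"dz": 0,"ax": 0,"ay": 0,"az": 0,"grip": 0.5},
  {"dx": 8,"dy": 0,"dz": 0,"ax": 0,"ay": 0,"az": 0,"grip": 0.5},
  {"dx": 4,"dy": 0,"dz": 0,"ax": 0,"ay": 0,"az": 0,"grip": 0.5},
  {"dx": 4,"dy": 0,"dz": 0,"ax": 0,"ay": 0,"az": 0,"grip": 0.5},
  {"dx": 4,"dy": 0,"dz": 0,"ax": 0,"ay": 0,"az": 0,"grip": 0.5},
  {"dx": 4,"dy": 0,"dz": 0,"ax": 0,"ay": 0,"az": 0,"grip": 0.5},
  {"dx": 4,"dy": 0,"dz": 0,"ax": 0,"ay": 0,"az": 0,"grip": 0.5},
  {"dx": 4,"dy": 0,"dz": 0,"ax": 0,"ay": 0,"az": 0,"grip": 0.5},
  {"dx": 4,"dy": 0,"dz": 0,"ax": 0,"ay": 0,"az": 0,"grip": 0.5},
])

```text
clock: 3.07
position: [0.5837, -0.1935, 0.2727]
ee_rot: [0.0, 0.997, 0.074, -0.0]
contact_force: [-1.4, 0.5, 0.5]
width: 0.0425
gripper_force: 0.2
```

```bash
python3 - <<'E'
from h import *
i,K,E=cam("scene");s=i[180:320,180:340]
cv2.imwrite("pics/s2.png",cv2.cvtColor(cv2.resize(s,None,fx=4,fy=4,interpolation=2),4))
E
```

```text
(no output)
```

View pics/s2.png

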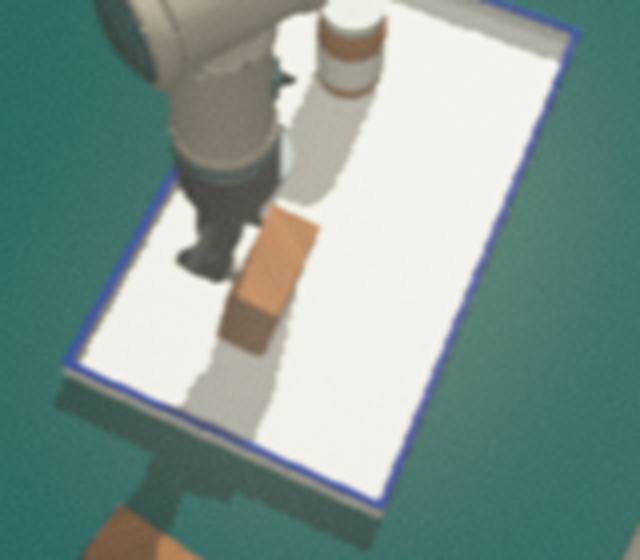

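The box is tilting away (end face at (250,330) foreshortened), bottom roughly in place. I continue gently past the balance point.

>>> jog_arm([
  {"dx": 4,"dy": 0,"dz": 0,"ax": 0,"ay": 0,"az": 0,"grip": 0.5},
  {"dx": 4,"dy": 0,"dz": 0,"ax": 0,"ay": 0,"az": 0,"grip": 0.5},
  {"dx": 4,"dy": 0,"dz": 0,"ax": 0,"ay": 0,"az": 0,"grip": 0.5},
  {"dx": 4,"dy": 0,"dz": 0,"ax": 0,"ay": 0,"az": 0,"grip": 0.5},
  {"dx": 4,"dy": 0,"dz": 0,"ax": 0,"ay": 0,"az": 0,"grip": 0.5},
  {"dx": 4,"dy": 0,"dz": 0,"ax": 0,"ay": 0,"az": 0,"grip": 0.5},
  {"dx": 4,"dy": 0,"dz": 0,"ax": 0,"ay": 0,"az": 0,"grip": 0.5},
  {"dx": 4,"dy": 0,"dz": 0,"ax": 0,"ay": 0,"az": 0,"grip": 0.5},
  {"dx": 0,"dy": 0,"dz": 0,"ax": 0,"ay": 0,"az": 0,"grip": 0.5},
  {"dx": -20,"dy": 0,"dz": 0,"ax": 0,"ay": 0,"az": 0,"grip": 0.5},
  {"dx": -30,"dy": 0,"dz": 0,"ax": 0,"ay": 0,"az": 0,"grip": 0.5},
  {"dx": -30,"dy": 0,"dz": 0,"ax": 0,"ay": 0,"az": 0,"grip": 0.5},
  {"dx": 0,"dy": 0,"dz": 0,"ax": 0,"ay": 0,"az": 0,"grip": 0.5},
])

```text
clock: 4.2
position: [0.5308, -0.2, 0.272]
ee_rot: [-0.001, 0.997, 0.074, -0.004]
contact_force: [0.3, 1.1, -0.2]
width: 0.0427
gripper_force: 0.0
```

```bash
python3 - <<'E'
from h import *
i,K,E=cam("scene");s=i[180:320,180:340]
t,K,E=cam("top");np.savez("top2",i=t,K=K,E=E);t=t[125:230,250:370]
A=np.hstack([cv2.resize(s,(400,350),interpolation=2),cv2.resize(t,(400,350),interpolation=2)])
cv2.imwrite("pics/s3.png",cv2.cvtColor(A,4))
E
```

```text
(no output)
```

View pics/s3.png

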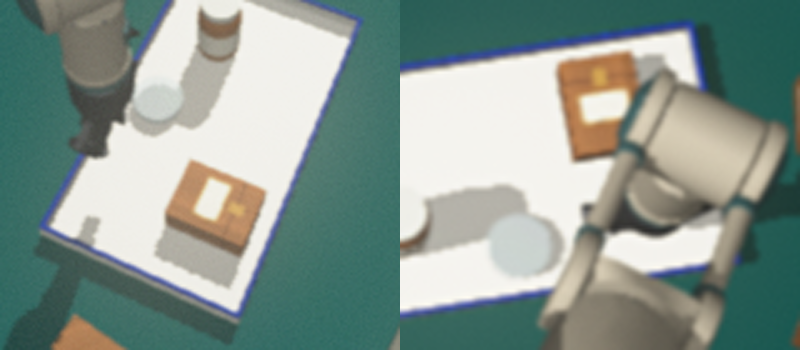

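The box lies on its back, label up: in the scene crop its top corners are (190,160), (265,187), (243,240) and (168,207), short of the far rim. I compute the remaining distance from them.

```bash
cat > lie.py <<'E'
from h import *
def tf(p):
    d=p[:2]-np.array([.6041,-.0711]); a=np.radians(8.46)
    return 1000*np.array([d[0]*np.cos(a)+d[1]*np.sin(a),-d[0]*np.sin(a)+d[1]*np.cos(a)])
E
python3 - <<'E'
from lie import *
d=np.load("scene.npz");K,E=d["K"],d["E"]
for n,u,v in(("nearL",190,160),("farL",265,187),("farR",243,240),("nearR",168,207)):
    print(n,np.round(tf(onz(K,E,180+u/2.5,180+v/2.5,.048))))
d=np.load("top2.npz");K,E=d["K"],d["E"]
for n,u,v in(("farL",558,65),("farR",633,53),("nearL",575,153)):
    print(n,np.round(tf(onz(K,E,250+(u-400)*.3,125+v*.3,.048))))
print(tf(sensors.get_state()["position"]))
E
```

```text
nearL [  4. -81.]
farL [108. -75.]
farR [ 109. -153.]
nearR [   5. -152.]
farL [105. -78.]
farR [ 106. -163.]
nearL [  4. -79.]
[ -87.24786987 -118.04391888]
```

>>> jog_arm([
  {"dx": 0,"dy": 0,"dz": 28,"ax": 0,"ay": 0,"az": 0,"grip": 0.5},
  {"dx": 0,"dy": 0,"dz": 28,"ax": 0,"ay": 0,"az": 0,"grip": 0.5},
  {"dx": 0,"dy": 0,"dz": 26,"ax": 0,"ay": 0,"az": 0,"grip": 0.5},
  {"dx": 0,"dy": 0,"dz": 0,"ax": 0,"ay": 0,"az": 0,"grip": 0.5},
  {"dx": 0,"dy": 0,"dz": 0,"ax": 0,"ay": 0,"az": 0,"grip": 0.5},
])

```text
clock: 4.72
position: [0.5366, -0.2004, 0.1898]
ee_rot: [-0.001, 0.997, 0.074, -0.001]
contact_force: [0.9, -0.5, -0.1]
width: 0.0426
gripper_force: 0.0
```

>>> jog_arm([
  {"dx": 12,"dy": 0,"dz": 0,"ax": 0,"ay": 0,"az": 0,"grip": 0.5},
  {"dx": 12,"dy": 0,"dz": 0,"ax": 0,"ay": 0,"az": 0,"grip": 0.5},
  {"dx": 12,"dy": 0,"dz": 0,"ax": 0,"ay": 0,"az": 0,"grip": 0.5},
  {"dx": 12,"dy": 0,"dz": 0,"ax": 0,"ay": 0,"az": 0,"grip": 0.5},
  {"dx": 12,"dy": 0,"dz": 0,"ax": 0,"ay": 0,"az": 0,"grip": 0.5},
  {"dx": 6,"dy": 0,"dz": 0,"ax": 0,"ay": 0,"az": 0,"grip": 0.5},
  {"dx": 4,"dy": 0,"dz": 0,"ax": 0,"ay": 0,"az": 0,"grip": 0.5},
  {"dx": 3,"dy": 0,"dz": 0,"ax": 0,"ay": 0,"az": 0,"grip": 0.5},
  {"dx": 3,"dy": 0,"dz": 0,"ax": 0,"ay": 0,"az": 0,"grip": 0.5},
  {"dx": 3,"dy": 0,"dz": 0,"ax": 0,"ay": 0,"az": 0,"grip": 0.5},
  {"dx": 3,"dy": 0,"dz": 0,"ax": 0,"ay": 0,"az": 0,"grip": 0.5},
  {"dx": 3,"dy": 0,"dz": 0,"ax": 0,"ay": 0,"az": 0,"grip": 0.5},
  {"dx": 3,"dy": 0,"dz": 0,"ax": 0,"ay": 0,"az": 0,"grip": 0.5},
])

```text
clock: 5.8
position: [0.6227, -0.1876, 0.1907]
ee_rot: [-0.0, 0.997, 0.074, -0.001]
contact_force: [-2.1, -0.2, 1.4]
width: 0.0424
gripper_force: 1.2
```

>>> jog_arm([
  {"dx": 1.5,"dy": 0,"dz": 0,"ax": 0,"ay": 0,"az": 0,"grip": 0.5},
  {"dx": 1.5,"dy": 0,"dz": 0,"ax": 0,"ay": 0,"az": 0,"grip": 0.5},
  {"dx": 1.5,"dy": 0,"dz": 0,"ax": 0,"ay": 0,"az": 0,"grip": 0.5},
  {"dx": 1.5,"dy": 0,"dz": 0,"ax": 0,"ay": 0,"az": 0,"grip": 0.5},
  {"dx": 1.5,"dy": 0,"dz": 0,"ax": 0,"ay": 0,"az": 0,"grip": 0.5},
])

```text
clock: 6.22
position: [0.6305, -0.1865, 0.1907]
ee_rot: [0.0, 0.997, 0.074, -0.0]
contact_force: [-1.5, -1.1, 1.7]
width: 0.0425
gripper_force: 1.2
```

>>> jog_arm([
  {"dx": 1,"dy": 0,"dz": 0,"ax": 0,"ay": 0,"az": 0,"grip": 0.5},
  {"dx": 1,"dy": 0,"dz": 0,"ax": 0,"ay": 0,"az": 0,"grip": 0.5},
])

```text
clock: 6.38
position: [0.6325, -0.1861, 0.1907]
ee_rot: [0.0, 0.997, 0.074, -0.0]
contact_force: [-1.8, -0.9, 1.0]
width: 0.0427
gripper_force: 1.3
```

Still only sliding friction; a little further.

>>> jog_arm([
  {"dx": 1,"dy": 0,"dz": 0,"ax": 0,"ay": 0,"az": 0,"grip": 0.5},
  {"dx": 1,"dy": 0,"dz": 0,"ax": 0,"ay": 0,"az": 0,"grip": 0.5},
])

```text
clock: 6.55
position: [0.6345, -0.1858, 0.1907]
ee_rot: [0.0, 0.997, 0.074, -0.0]
contact_force: [-2.8, 0.7, 1.7]
width: 0.0426
gripper_force: 1.2
```

>>> jog_arm([
  {"dx": 1,"dy": 0,"dz": 0,"ax": 0,"ay": 0,"az": 0,"grip": 0.5},
  {"dx": 1,"dy": 0,"dz": 0,"ax": 0,"ay": 0,"az": 0,"grip": 0.5},
])

```text
clock: 6.72
position: [0.6355, -0.1857, 0.1907]
ee_rot: [0.0, 0.997, 0.074, -0.002]
contact_force: [-6.7, -3.0, 4.4]
width: 0.0429
gripper_force: 3.9
```

>>> jog_arm([
  {"dx": 1,"dy": 0,"dz": 0,"ax": 0,"ay": 0,"az": 0,"grip": 0.5},
  {"dx": 0,"dy": 0,"dz": 0,"ax": 0,"ay": 0,"az": 0,"grip": 0.5},
])

```text
clock: 6.88
position: [0.6358, -0.1857, 0.1907]
ee_rot: [0.0, 0.997, 0.074, -0.003]
contact_force: [-7.8, -1.5, 5.2]
width: 0.0422
gripper_force: 4.1
```

>>> jog_arm([
  {"dx": 1,"dy": 0,"dz": 0,"ax": 0,"ay": 0,"az": 0,"grip": 0.5},
  {"dx": 0,"dy": 0,"dz": 0,"ax": 0,"ay": 0,"az": 0,"grip": 0.5},
])

```text
clock: 7.05
position: [0.6361, -0.1857, 0.1907]
ee_rot: [-0.0, 0.997, 0.074, -0.004]
contact_force: [-9.8, -2.3, 5.9]
width: 0.0431
gripper_force: 5.2
```

The tool has stalled and the force is rising, so the box is against the rim. Backing off and looking.

>>> jog_arm([
  {"dx": -5,"dy": 0,"dz": 0,"ax": 0,"ay": 0,"az": 0,"grip": 0.5},
  {"dx": -20,"dy": 0,"dz": 0,"ax": 0,"ay": 0,"az": 0,"grip": 0.5},
  {"dx": -30,"dy": 0,"dz": 0,"ax": 0,"ay": 0,"az": 0,"grip": 0.5},
  {"dx": -20,"dy": 0,"dz": -30,"ax": 0,"ay": 0,"az": 0,"grip": 0.5},
  {"dx": -20,"dy": 0,"dz": -35,"ax": 0,"ay": 0,"az": 0,"grip": 0.5},
  {"dx": 0,"dy": 0,"dz": -35,"ax": 0,"ay": 0,"az": 0,"grip": 0.5},
  {"dx": -20,"dy": 0,"dz": -35,"ax": 0,"ay": 0,"az": 0,"grip": 0.5},
  {"dx": -30,"dy": 0,"dz": 0,"ax": 0,"ay": 0,"az": 0,"grip": 0.5},
  {"dx": -30,"dy": 0,"dz": 0,"ax": 0,"ay": 0,"az": 0,"grip": 0.5},
  {"dx": -30,"dy": 0,"dz": 0,"ax": 0,"ay": 0,"az": 0,"grip": 0.5},
  {"dx": 0,"dy": 0,"dz": 0,"ax": 0,"ay": 0,"az": 0,"grip": 0.5},
])

```text
clock: 7.97
position: [0.4316, -0.215, 0.3258]
ee_rot: [-0.0, 0.997, 0.073, -0.001]
contact_force: [-0.2, 0.2, -0.3]
width: 0.0426
gripper_force: 0.0
```

```bash
python3 - <<'E'
from h import *
i,K,E=cam("scene");s=i[180:320,180:340]
t,K,E=cam("top");t=t[125:230,250:370]
A=np.hstack([cv2.resize(s,(400,350),interpolation=2),cv2.resize(t,(400,350),interpolation=2)])
cv2.imwrite("pics/s4.png",cv2.cvtColor(A,4))
E
```

```text
(no output)
```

View pics/s4.png

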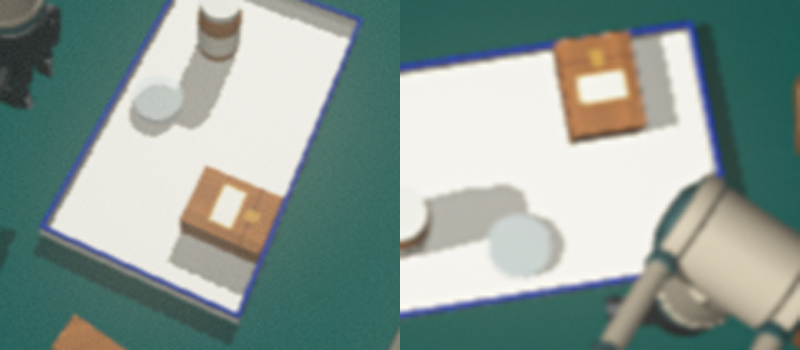

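The box lies flat, label up, its far end flush with the rim in both views (top crop (555,45)–(630,33), parallel to the rim). The dish and jar have not moved. Handing in.

```bash
python3 -c "
from rig import manip
print(manip.sign_off())"
```

```text
the job is handed in; nothing more can be done
None
```

The slide box was pushed over onto its back, label side up, and slid until its top end sat squarely against the tray's far rim. The jar and dish look unmoved in the last pictures, the arm never went near the beaker, and the job was handed in at about 8 s (no verdict was returned).

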